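# Ready the welding booth: extraction on, then purge the gas line

## Robot

A 6-joint arm with a two-finger parallel gripper is mounted at the origin on the work surface. World frame = base frame: x ahead of the robot, y to its left, z up, the work surface at z = 0. Lengths are in mm, angles in rad, forces in N, time in s.
With the tool pointing down it reaches from about 300 to 775 mm from the base axis. Payload 14.6 kg.
Tool frame: the origin (TCP) lies on the centre line of the jaws, within the pads' length; the fingertips stand ahead of it and the grasp point (between the pads) is the TCP (manip.tip_reach is the z of the fingertips in the tool frame, in mm); z points along the fingers, y is the direction in which the jaws open and shut (so a half turn about z gives the same grasp; the last joint's range is limited). The gripper opens to 94 mm and grips with 3 to 60 N. Pads are 16 mm wide; open, the fingers measure 119 mm over their backs; the gripper's body (75 mm by 177 mm) begins 78 mm behind the grasp point.
Start: joints at [1.177, 0.3, 1.521, -0, 1.321, -0.067], TCP at [176.555, 520.882, 224.446] pointing down, gripper open.
Joint ranges: [-3.03, 3.03], [-0.79, 2.21], [0.23, 2.52], [-1.04, 4.18], [0, 3.07], [-2.55, 2.55]. Speed limits (rad/s): [2.22, 2.22, 2.57, 3.14, 3.14, 3.14].

## Interface

Orientations are given as [roll, pitch, yaw] about the fixed x, y, z axes, in that order (R = Rz(yaw) Ry(pitch) Rx(roll)).
In Python, from cell import manip, camera, search_frame, masks_of, tip_of gives the robot as it stands.
- The arm moves only by the tool send_rows, never from a script. Its argument "plan" is a list of rows, each an object with "travel": the shift along the tool's x, y, z in mm, a list of three; "delta_rot": the turn, a rotation vector about the tool's x, y, z in degrees, a list of three; "fingers": the gripper's target within -1 to 1 (shut at 1, half-way at 0, fully open at -1). In form: [{"travel": [dx, dy, dz], "delta_rot": [wx, wy, wz], "fingers": fingers}, ...]. A call has 1 to 20 rows; each row shifts and turns the commanded pose from where the row before left it, along the tool's axes as they then stand; what a row does not reach is not made up. A row lasts 1/8 s, in which the tool goes at most 62.5 mm and 10.7 degrees, less where a joint would pass 70% of its speed; a pose out of reach is approached as far as the arm can. A call is refused whole if a number of a shift passes 62.5 or a number of a turn 10.7, either way. A call with a gripper value outside its range is refused whole. The fingers move at their own pace and stop on an object; "grip_force" is the grip in N (left out, the last holds). Time passes only in rows, so rows that do not move let the fingers close. It gives the time, the measured TCP pose, the force and the opening at its end, in the units of the state.
- manip.read_state(): the state, without advancing time (a new reading comes with each control period).
- camera(name): name is "scene" or "side" or "wrist"; returns a dict with "color" (384x512x3 uint8, red, green, blue), "z_map" (384x512 float32, mm along the optical axis (not along the pixel's ray), 0 where there is no reading), "fov_y" (degrees; the focal length in pixels is half the picture's height over the tangent of half this angle, whatever the lens; pixels are square), "cx", "cy" (the principal point, pixels), "k1" (the pictures are not rectified: a ray, as slopes to the right and down, at radius r is drawn at 1 + k1 r^2 times it, then the intrinsics apply), "world_from_camera" (4x4, takes a point from camera to world coordinates); the wrist camera has in their place "tool_from_camera" (4x4, takes a point from camera to tool coordinates, whose origin is the TCP and whose axes are the flange's). Camera axes: x right, y up, looking along -z (the intrinsics and any distortion apply to the point x, -y, -z); pixel columns grow to the right and rows downward; lengths in mm; the calibration is good to about 2 mm. A picture is of the moment at which its call begins: read the wrist's pose just before it.
- manip.sign_off(): hands the job in, once; it reports no verdict.
Trained networks look in the newest picture that a camera, given by its name, has taken for a name from the list of things; names that differ only in an ending like _2 or _b are one class to them, and where a whole thing is asked for, a point or a joint stands for the part that bears it (a point fixed in the world has none). Each returns a list of dicts, best first, with "confidence" (0 to 1); they miss things now and then, are a little off and sometimes report something else, mostly with a low value. They report only what shows in the picture. A call takes as long as a camera call.
- search_frame(name, camera): "at" ([x, y, z] in mm, in the coordinates of the camera as it stood for that picture, good to about 4 mm: the middle of the surface that is visible of it).
- masks_of(name, camera): "region" (384x512 bool, what is visible of it).
- tip_of(name, camera): "at" ([x, y, z] in mm, in the coordinates of the camera as it stood for that picture, good to about 4 mm: a listed point, or the origin of a listed thing).
The state is a dict: "clock": time; "joints": joint angles; "qd": joint speeds; "effort": joint torques, N m; "eef_pos": TCP position; "eef_rot": TCP orientation; "wrist_force": force on the tool from outside, world axes, zero at the start; "moment": the same for the moment, N m; "finger_gap": finger opening in mm.
Only numpy, scipy, OpenCV 4.12 (cv2) and the standard library are available. Lean on these libraries where they do the work, as an engineer would, in place of code of your own. Each camera call takes 0.05 s, during which the arm holds its last target. There are 200 camera calls.

## Task

Get the welding booth ready for the next weld from the grey button console on the bench: with the fingertips, press the green button (fume extraction) fully in and let it come up, then press the blue button (gas purge) fully in and keep it in for two seconds before letting go. Press gently, do not touch the red and the white button, and leave the other things on the bench where they lie, nothing needs picking up. Finish with the hand clear of everything.

Things in the scene. Friction and masses are not known exactly. Their poses are not given: they have to be found in the camera images.
- console: the grey box with an aluminium top, fixed to the bench, 110 (its x) by 320 (its y) by 60 mm high, carrying four round push buttons in a row along its y axis, 72 mm apart, in an order that changes; origin at the centre of its underside, on the bench
- fan_top (a point): the green push button (fume extraction): centre of the top face of its round cap, green and 36 mm in diameter, 84 mm above the bench when up; the cap stands 12 mm proud of its collar, a fixed disc 52 mm across and 12 mm high on the console's top
- fan (a joint): travel of the green button in m: 0 up, growing straight down to 0.008 fully in. A spring brings it back up by itself; it starts to move at about 1.8 N and is fully in at about 6 N
- fan_base: collar of the green button with its cap; origin at the collar's centre on the console's top, 60 mm above the bench
- purge_top (a point): the blue push button (gas purge): centre of the top face of its round cap, blue and 36 mm in diameter, 84 mm above the bench when up; the cap stands 12 mm proud of its collar, a fixed disc 52 mm across and 12 mm high on the console's top
- purge (a joint): travel of the blue button in m: 0 up, growing straight down to 0.008 fully in. A spring brings it back up by itself; it starts to move at about 1.8 N and is fully in at about 6 N
- purge_base: collar of the blue button with its cap; origin at the collar's centre on the console's top, 60 mm above the bench
- inch_top (a point): the white push button (wire feed, not to be touched): centre of the top face of its round cap, white and 36 mm in diameter, 84 mm above the bench when up; the cap stands 12 mm proud of its collar, a fixed disc 52 mm across and 12 mm high on the console's top
- inch (a joint): travel of the white button in m: 0 up, growing straight down to 0.008 fully in. A spring brings it back up by itself; it starts to move at about 1.8 N and is fully in at about 6 N
- inch_base: collar of the white button with its cap; origin at the collar's centre on the console's top, 60 mm above the bench
- stop_top (a point): the red push button (stop, on a yellow collar, not to be touched): centre of the top face of its round cap, red and 36 mm in diameter, 84 mm above the bench when up; the cap stands 12 mm proud of its collar, a fixed disc 52 mm across and 12 mm high on the console's top
- stop (a joint): travel of the red button in m: 0 up, growing straight down to 0.008 fully in. A spring brings it back up by itself; it starts to move at about 1.8 N and is fully in at about 6 N
- stop_base: collar of the red, yellow-collared button with its cap; origin at the collar's centre on the console's top, 60 mm above the bench
- tjoint: a loose welded steel T-piece, base plate 70 by 130 by 8 mm with an upright plate along the middle (its y), 58 mm high in all, beyond the console; origin at the centre of its underside; to be left alone
- hammer: a loose hammer about 220 mm long, lying on the bench on the robot's side of the console; its x runs along the handle towards the head; to be left alone
- magnet: a loose red welding magnet, a flat square-angle bracket about 100 by 100 by 18 mm, lying at one end of the console; origin under its middle; to be left alone
- tin: a loose tin can, 66 mm in diameter and 65 mm high, standing at one end of the console; origin at the centre of its underside; to be left alone

How it is judged (in metres and radians):
On the way, in this order (a step that is already met when the one before it is completed fails the run):
1. the green button is pressed in (5 mm or more of its 8 mm) while the blue one is up (value of joint fan above 0.005 m and value of joint purge below 0.0015 m), for 0.1 s.
2. the green button has come up again, the blue one still up (value of joint each of fan, purge below 0.0015 m), for 0.1 s.
3. the blue button is kept pressed in (5 mm or more of its 8 mm) for 1.5 s without a break, the green one up (value of joint purge above 0.005 m and value of joint fan below 0.0015 m), for 1.5 s.
At the end, for the whole second after the job is handed in: All four buttons are up (within 1.5 mm), and the T-piece, hammer, magnet and tin lie at rest within 15 mm of where they were (all of step 2 and value of joint each of inch, stop below 0.0015 m and distance of each of tjoint, hammer, magnet, tin from where it was at the start of the episode below 0.015 m and linear speed of each of tjoint, hammer, magnet, tin below 0.02 m/s); the robot touches nothing.
It fails at once if the red or the white button or its collar is touched (over 0.5 N) (contact force between any of stop_base, inch_base and anything else above 0.5 N or value of joint any of stop, inch above 0.0015 m).
It fails at once if the green or the blue button is pressed with more than 30 N (contact force between any of fan_base, purge_base and anything else above 30 N).
It fails at once if a thing lying on the bench is shifted or lifted by more than 15 mm (distance of any of tjoint, hammer, magnet, tin from where it was at the start of the episode above 0.015 m).
It also fails if it takes over 42 s, if anything falls off the work surface, if the arm or the gripper's body presses on something with over 40 N, if the wrist force passes 120 N, or if a joint passes its speed limit or range.

## Working session

There is one attempt and no reset: what is moved stays moved. The work goes in short steps, Python scripts to look and compute and a tool call to move; the robot and the scene stay as the last step left them, time stands still between calls to the robot, and variables do not carry over. Pictures are saved under pics/ and viewed, about 8 in all and at most 12, crops included, and the job is handed in when it is done.

Besides the shell and the picture viewer there is one more tool, called after "Request:" in YAML: its name, and indented under it one key for each argument. send_rows: Moves the arm, as the interface text tells. Its arguments: {"type":"object","properties":{"plan":{"type":"array"},"grip_force":{"type":"number"}},"required":["plan"]}

```bash
mkdir -p pics
cat > h.py <<'E'
import numpy as np, cv2
from cell import manip, camera, search_frame, masks_of, tip_of
from scipy.spatial.transform import Rotation as R
def W(c, p, st=None):
    p=np.append(p,1)
    if 'world_from_camera' in c: return (c['world_from_camera']@p)[:3]
    q=(c['tool_from_camera']@p)[:3]
    return R.from_euler('xyz',st['eef_rot']).apply(q)+st['eef_pos']
def cloud(c,mask,st=None):
    v,u=np.nonzero(mask&(c['z_map']>0)); z=c['z_map'][v,u]
    f=c['color'].shape[0]/2/np.tan(np.radians(c['fov_y'])/2)
    K=np.array([[f,0,c['cx']],[0,f,c['cy']],[0,0,1.]])
    n=cv2.undistortPoints(np.stack([u,v],1).astype(float)[:,None],K,np.array([c['k1'],0,0,0.]))[:,0]
    P=np.stack([n[:,0]*z,-n[:,1]*z,-z,np.ones_like(z)],1)
    if 'world_from_camera' in c: return (P@c['world_from_camera'].T)[:,:3]
    return R.from_euler('xyz',st['eef_rot']).apply((P@c['tool_from_camera'].T)[:,:3])+st['eef_pos']
E
python3 - <<'E'
from h import *
s=manip.read_state(); print({k:np.round(v,3) for k,v in s.items()}, manip.tip_reach)
ims=[]
for n in ('scene','side'):
    c=camera(n); ims.append(c['color'])
    for t in ('fan','purge','inch','stop'):
        for r in tip_of(t+'_top',n)[:2]: print(n,t,round(r['confidence'],2),W(c,r['at']).round(1))
        m=masks_of(t+'_base',n)
        if m:
            P=cloud(c,m[0]['region']); P=P[P[:,2]>80]
            print('   mask',round(m[0]['confidence'],2),len(P),((P.min(0)+P.max(0))/2).round(1) if len(P) else '', np.median(P,0).round(1) if len(P) else '')
    for t in ('console','tjoint','hammer','magnet','tin'):
        for r in tip_of(t,n)[:1]: print(n,t,round(r['confidence'],2),W(c,r['at']).round(1))
im=cv2.resize(np.hstack(ims),(800,300)); cv2.imwrite('pics/a.png',im[:,:,::-1])
E
```

```text
{'clock': np.float64(0.0), 'joints': array([ 1.177,  0.3  ,  1.522,  0.   ,  1.321, -0.067]), 'qd': array([-0.   ,  0.   ,  0.001, -0.   ,  0.   ,  0.001]), 'effort': array([ 0.0000e+00, -5.3181e+01, -3.5274e+01,  7.1000e-02,  2.4000e-02,
       -0.0000e+00]), 'eef_pos': array([176.47 , 520.669, 223.884]), 'eef_rot': array([-3.14 , -0.   ,  2.815]), 'wrist_force': array([-0.249,  0.477,  0.314]), 'moment': array([ 0.037, -0.013,  0.012]), 'finger_gap': np.float64(94.002)} 19.0
scene fan 0.68 [537.7  40.6  85.9]
   mask 0.55 158 [536.7  37.3  83.3] [537.3  37.5  83.4]
scene purge 0.63 [545.7 116.2  83.1]
   mask 0.53 145 [544.6 109.4  83.6] [545.9 108.2  83.4]
scene inch 0.63 [551.5 181.5  82.9]
   mask 0.56 125 [553.6 178.6  83.1] [554.2 179.   83.3]
scene stop 0.45 [528.5 -30.9  87.5]
   mask 0.96 175 [528.7 -33.3  82.9] [529.3 -34.3  83.3]
scene console 0.97 [540.   77.    0.9]
scene tjoint 0.9 [708.3  47.7   3. ]
scene hammer 0.8 [380.3 123.7  -0.7]
scene tin 0.78 [547.2 346.6   1. ]
side fan 0.48 [536.4  41.   82.7]
   mask 0.63 85 [534.   40.1  84.1] [534.   37.2  84.5]
side purge 0.6 [541.2 110.2  85.9]
   mask 0.53 82 [541.6 109.8  83.5] [541.5 108.5  84.3]
side inch 0.52 [554.7 186.6  85.8]
side inch 0.39 [533.1  40.7  82.1]
   mask 0.63 69 [550.  180.8  83.8] [549.5 178.4  84.7]
side stop 0.67 [522.5 -28.5  86.5]
   mask 0.62 104 [525.5 -31.7  83.7] [524.5 -33.7  84.1]
side console 0.63 [535.9  78.3   6.6]
side tjoint 0.83 [7.046e+02 5.460e+01 1.000e-01]
side hammer 0.76 [378.6 120.3   0.8]
side magnet 0.86 [ 500.5 -178.8    1.1]
side tin 0.65 [540.2 111.7  86.8]
```

View pics/a.png

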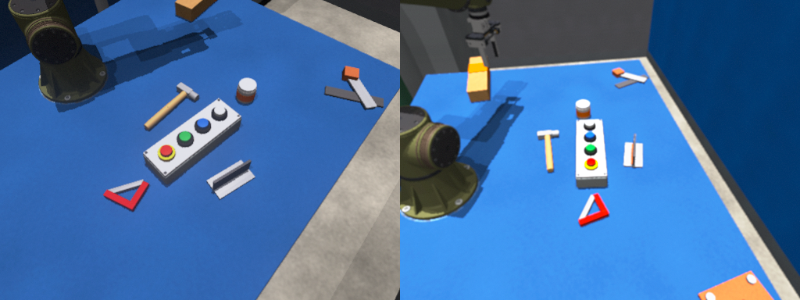

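The picture shows, from far to near in y, the buttons white, blue, green and red on its yellow collar. The tin is beyond white and the magnet beyond red, which agrees with the networks. The side view's "tin" report at the console is false. Next I move above the middle with the fingers shut.

Request:
send_rows:
  plan:
    - {"travel": [-30, -19, 0], "delta_rot": [0, 0, 0], "fingers": 1}
    - {"travel": [-30, -19, 0], "delta_rot": [0, 0, 0], "fingers": 1}
    - {"travel": [-30, -19, 0], "delta_rot": [0, 0, 0], "fingers": 1}
    - {"travel": [-30, -19, 0], "delta_rot": [0, 0, 0], "fingers": 1}
    - {"travel": [-30, -19, 0], "delta_rot": [0, 0, 0], "fingers": 1}
    - {"travel": [-30, -19, 0], "delta_rot": [0, 0, 0], "fingers": 1}
    - {"travel": [-30, -19, 0], "delta_rot": [0, 0, 0], "fingers": 1}
    - {"travel": [-30, -19, 0], "delta_rot": [0, 0, 0], "fingers": 1}
    - {"travel": [-30, -19, 0], "delta_rot": [0, 0, 0], "fingers": 1}
    - {"travel": [-30, -19, 0], "delta_rot": [0, 0, 0], "fingers": 1}
    - {"travel": [-30, -19, 0], "delta_rot": [0, 0, 0], "fingers": 1}
    - {"travel": [-30, -19, 0], "delta_rot": [0, 0, 0], "fingers": 1}
    - {"travel": [-30, -19, 0], "delta_rot": [0, 0, 0], "fingers": 1}
    - {"travel": [-30, -19, 0], "delta_rot": [0, 0, 0], "fingers": 1}
    - {"travel": [-30, -19, 0], "delta_rot": [0, 0, 0], "fingers": 1}
    - {"travel": [-30, -19, 0], "delta_rot": [0, 0, 0], "fingers": 1}
    - {"travel": [0, 0, 0], "delta_rot": [0, 0, 0], "fingers": 1}
    - {"travel": [0, 0, 0], "delta_rot": [0, 0, 0], "fingers": 1}

```text
clock: 3.65
eef_pos: [533.2, 79.2, 224.4]
eef_rot: [3.142, -0.0, 2.815]
wrist_force: [0.1, 0.2, -0.4]
finger_gap: 0.6
```

```bash
cat > m.py <<'E'
from h import *
import sys
s=manip.read_state(); print({k:np.round(s[k],3) for k in ('clock','eef_pos','eef_rot','wrist_force','finger_gap')})
c=camera('wrist')
inv=R.from_euler('xyz',s['eef_rot']).inv()
for t in ('fan','purge','inch','stop'):
    for r in tip_of(t+'_top','wrist')[:2]: print(t,round(r['confidence'],2),W(c,r['at'],s).round(1))
    m=masks_of(t+'_base','wrist')
    if m:
        P=cloud(c,m[0]['region'],s); h=P[:,2].max(); P=P[abs(P[:,2]-np.percentile(P[:,2],85))<5]
        if len(P):
            (x,y),rad=cv2.minEnclosingCircle(P[:,:2].astype(np.float32))
            print('   mask',round(m[0]['confidence'],2),len(P),np.round([x,y,rad],1),np.median(P,0).round(1),'tool offset',inv.apply([x-s['eef_pos'][0],y-s['eef_pos'][1],84-s['eef_pos'][2]]).round(1))
cv2.imwrite('pics/'+sys.argv[1],c['color'][:,:,::-1])
E
python3 m.py b.png
```

```text
{'clock': np.float64(3.65), 'eef_pos': array([533.237,  79.231, 224.357]), 'eef_rot': array([ 3.142, -0.   ,  2.815]), 'wrist_force': array([ 0.068,  0.192, -0.385]), 'finger_gap': np.float64(0.586)}
fan 0.78 [532.5  40.8  90. ]
fan 0.3 [377.5 127.1   4.2]
   mask 0.89 996 [535.5  39.2  17.9] [534.7  39.8  84.4] tool offset [-15.  -37.2 140.4]
purge 0.56 [545.3 110.6  80.5]
purge 0.36 [535.4  40.4  88. ]
   mask 0.96 1035 [543.9 110.7  17.9] [543.  110.5  84.4] tool offset [ -0.   33.2 140.4]
inch 0.65 [550.2 177.8  85.3]
inch 0.44 [539.1  41.9  88. ]
   mask 0.81 1088 [552.4 182.1  17.9] [551.4 181.6  84.3] tool offset [ 14.9 103.6 140.4]
stop 0.61 [525.3 -33.3  84.8]
   mask 0.66 986 [526.9 -32.1  18. ] [526.3 -31.2  84.5] tool offset [ -29.8 -107.5  140.3]
```

View pics/b.png

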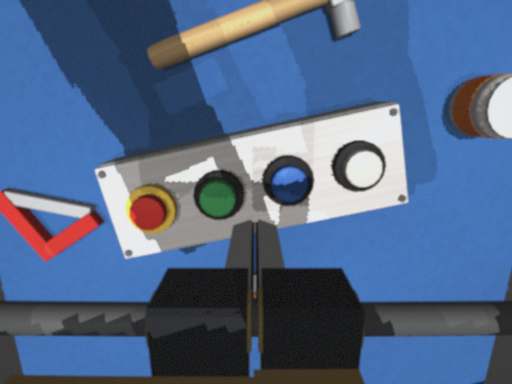

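The wrist picture confirms the order: red at about (150,210), green (218,196), blue (288,180) and white (360,166). Cap radius comes out at 17.9 mm and the positions agree with the bench cameras. Now over green and down to about 10 mm above it.

Request:
send_rows:
  plan:
    - {"travel": [-5, -12, 0], "delta_rot": [0, 0, 0], "fingers": 1}
    - {"travel": [-5, -12, 0], "delta_rot": [0, 0, 0], "fingers": 1}
    - {"travel": [-5, -13, 0], "delta_rot": [0, 0, 0], "fingers": 1}
    - {"travel": [0, 0, 20], "delta_rot": [0, 0, 0], "fingers": 1}
    - {"travel": [0, 0, 30], "delta_rot": [0, 0, 0], "fingers": 1}
    - {"travel": [0, 0, 30], "delta_rot": [0, 0, 0], "fingers": 1}
    - {"travel": [0, 0, 20], "delta_rot": [0, 0, 0], "fingers": 1}
    - {"travel": [0, 0, 10], "delta_rot": [0, 0, 0], "fingers": 1}
    - {"travel": [0, 0, 0], "delta_rot": [0, 0, 0], "fingers": 1}
    - {"travel": [0, 0, 0], "delta_rot": [0, 0, 0], "fingers": 1}

```text
clock: 5.35
eef_pos: [536.3, 38.9, 115.3]
eef_rot: [3.141, 0.001, 2.815]
wrist_force: [0.2, -0.8, -0.0]
finger_gap: 0.3
```

```bash
python3 m.py c.png
```

```text
{'clock': np.float64(5.35), 'eef_pos': array([536.323,  38.861, 115.329]), 'eef_rot': array([3.141e+00, 1.000e-03, 2.815e+00]), 'wrist_force': array([ 0.166, -0.829, -0.005]), 'finger_gap': np.float64(0.256)}
fan 0.72 [534.7  41.5  89.6]
   mask 0.78 1213 [535.3  39.4  17.8] [527.4  43.1  84.3] tool offset [ 1.2  0.1 31.3]
purge 0.6 [545.9 107.4  82.6]
purge 0.34 [544.9 111.9  58.9]
   mask 0.89 2424 [543.6 110.6  18. ] [542.3 109.8  84.4] tool offset [16.2 70.3 31.3]
inch 0.69 [553.2 179.7  85.7]
   mask 0.8 2650 [551.9 181.9  18.3] [550.7 180.4  84.3] tool offset [ 31.2 140.4  31.3]
stop 0.62 [525.4 -35.   82.4]
   mask 0.61 2225 [527.  -32.2  18.1] [526.  -31.   84.5] tool offset [-13.9 -70.3  31.3]
```

View pics/c.png

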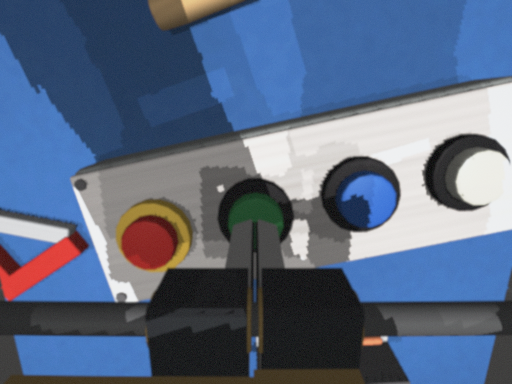

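The fingertips stand over the middle of the green cap (255,212), centred to within about 1 mm. Contact should come about 12 mm further down. I go to about 4 mm in first and check the force.

Request:
send_rows:
  plan:
    - {"travel": [0, 0, 5], "delta_rot": [0, 0, 0], "fingers": 1}
    - {"travel": [0, 0, 4], "delta_rot": [0, 0, 0], "fingers": 1}
    - {"travel": [0, 0, 2], "delta_rot": [0, 0, 0], "fingers": 1}
    - {"travel": [0, 0, 2], "delta_rot": [0, 0, 0], "fingers": 1}
    - {"travel": [0, 0, 2], "delta_rot": [0, 0, 0], "fingers": 1}
    - {"travel": [0, 0, 1], "delta_rot": [0, 0, 0], "fingers": 1}
    - {"travel": [0, 0, 0], "delta_rot": [0, 0, 0], "fingers": 1}
    - {"travel": [0, 0, 0], "delta_rot": [0, 0, 0], "fingers": 1}

```text
clock: 6.8
eef_pos: [535.9, 39.0, 98.6]
eef_rot: [-3.142, 0.0, 2.815]
wrist_force: [-3.3, -0.4, 3.8]
finger_gap: 0.5
```

Request:
send_rows:
  plan:
    - {"travel": [0, 0, 1.5], "delta_rot": [0, 0, 0], "fingers": 1}
    - {"travel": [0, 0, 1.5], "delta_rot": [0, 0, 0], "fingers": 1}
    - {"travel": [0, 0, 0], "delta_rot": [0, 0, 0], "fingers": 1}
    - {"travel": [0, 0, 0], "delta_rot": [0, 0, 0], "fingers": 1}

```text
clock: 7.3
eef_pos: [536.0, 39.0, 95.5]
eef_rot: [3.142, 0.0, 2.815]
wrist_force: [-2.8, -0.0, 6.3]
finger_gap: 0.4
```

Request:
send_rows:
  plan:
    - {"travel": [0, 0, 0.5], "delta_rot": [0, 0, 0], "fingers": 1}
    - {"travel": [0, 0, 0], "delta_rot": [0, 0, 0], "fingers": 1}
    - {"travel": [0, 0, 0], "delta_rot": [0, 0, 0], "fingers": 1}

```text
clock: 7.68
eef_pos: [536.0, 39.0, 95.2]
eef_rot: [3.141, 0.0, 2.815]
wrist_force: [-4.3, 0.8, 7.5]
finger_gap: 0.4
```

Green bottoms out at about 7.5 N. Now I let it up, clear it, and move over blue.

Request:
send_rows:
  plan:
    - {"travel": [0, 0, -5], "delta_rot": [0, 0, 0], "fingers": 1}
    - {"travel": [0, 0, -10], "delta_rot": [0, 0, 0], "fingers": 1}
    - {"travel": [0, 0, -15], "delta_rot": [0, 0, 0], "fingers": 1}
    - {"travel": [0, 0, -10], "delta_rot": [0, 0, 0], "fingers": 1}
    - {"travel": [2, 10, 0], "delta_rot": [0, 0, 0], "fingers": 1}
    - {"travel": [4, 20, 0], "delta_rot": [0, 0, 0], "fingers": 1}
    - {"travel": [5, 20, 0], "delta_rot": [0, 0, 0], "fingers": 1}
    - {"travel": [5, 20.5, 0], "delta_rot": [0, 0, 0], "fingers": 1}
    - {"travel": [0, 0, 0], "delta_rot": [0, 0, 0], "fingers": 1}
    - {"travel": [0, 0, 10], "delta_rot": [0, 0, 0], "fingers": 1}
    - {"travel": [0, 0, 10], "delta_rot": [0, 0, 0], "fingers": 1}
    - {"travel": [0, 0, 0], "delta_rot": [0, 0, 0], "fingers": 1}
    - {"travel": [0, 0, 0], "delta_rot": [0, 0, 0], "fingers": 1}

```text
clock: 9.3
eef_pos: [543.5, 110.7, 115.0]
eef_rot: [-3.142, 0.0, 2.814]
wrist_force: [-0.2, 0.3, -0.0]
finger_gap: 0.4
```

```bash
python3 m.py d.png
```

```text
{'clock': np.float64(9.3), 'eef_pos': array([543.459, 110.658, 114.99 ]), 'eef_rot': array([-3.142,  0.   ,  2.814]), 'wrist_force': array([-0.211,  0.286, -0.027]), 'finger_gap': np.float64(0.364)}
fan 0.89 [534.   42.3  89.1]
   mask 0.66 2226 [535.7  39.1  18.3] [534.3  40.5  84.4] tool offset [-15.6 -70.2  31. ]
purge 0.62 [543.1 109.2  82.2]
   mask 0.58 1133 [543.7 110.7  17.8] [535.2 114.9  84.3] tool offset [-0.2  0.1 31. ]
inch 0.91 [551.4 180.   88.4]
   mask 0.71 2429 [552.  181.9  17.9] [550.9 181.4  84.4] tool offset [14.8 70.2 31. ]
stop 0.66 [522.1 -33.6  81.4]
   mask 0.9 2134 [527.  -31.5  18.4] [525.9 -29.7  84.3] tool offset [ -30.1 -139.9   31. ]
```

View pics/d.png

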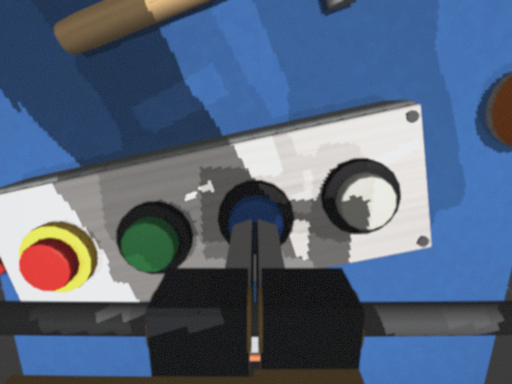

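Green, at (150,243), is up again (cap at 84.4 mm). The tips are centred on blue (255,212) to within 0.3 mm. Now I press blue about 20 mm down, in one call including the hold of a bit over 2 s.

Request:
send_rows:
  plan:
    - {"travel": [0, 0, 5], "delta_rot": [0, 0, 0], "fingers": 1}
    - {"travel": [0, 0, 4], "delta_rot": [0, 0, 0], "fingers": 1}
    - {"travel": [0, 0, 2], "delta_rot": [0, 0, 0], "fingers": 1}
    - {"travel": [0, 0, 2], "delta_rot": [0, 0, 0], "fingers": 1}
    - {"travel": [0, 0, 2], "delta_rot": [0, 0, 0], "fingers": 1}
    - {"travel": [0, 0, 2], "delta_rot": [0, 0, 0], "fingers": 1}
    - {"travel": [0, 0, 2], "delta_rot": [0, 0, 0], "fingers": 1}
    - {"travel": [0, 0, 0.5], "delta_rot": [0, 0, 0], "fingers": 1}
    - {"travel": [0, 0, 0], "delta_rot": [0, 0, 0], "fingers": 1}
    - {"travel": [0, 0, 0], "delta_rot": [0, 0, 0], "fingers": 1}

```text
clock: 11.0
eef_pos: [543.4, 110.9, 95.6]
eef_rot: [-3.142, -0.0, 2.815]
wrist_force: [-4.3, -1.5, 5.7]
finger_gap: 0.4
```

Request:
send_rows:
  plan:
    - {"travel": [0, 0, 0.6], "delta_rot": [0, 0, 0], "fingers": 1}
    - {"travel": [0, 0, 0], "delta_rot": [0, 0, 0], "fingers": 1}
    - {"travel": [0, 0, 0], "delta_rot": [0, 0, 0], "fingers": 1}
    - {"travel": [0, 0, 0], "delta_rot": [0, 0, 0], "fingers": 1}
    - {"travel": [0, 0, 0], "delta_rot": [0, 0, 0], "fingers": 1}
    - {"travel": [0, 0, 0], "delta_rot": [0, 0, 0], "fingers": 1}
    - {"travel": [0, 0, 0], "delta_rot": [0, 0, 0], "fingers": 1}
    - {"travel": [0, 0, 0], "delta_rot": [0, 0, 0], "fingers": 1}
    - {"travel": [0, 0, 0], "delta_rot": [0, 0, 0], "fingers": 1}
    - {"travel": [0, 0, 0], "delta_rot": [0, 0, 0], "fingers": 1}
    - {"travel": [0, 0, 0], "delta_rot": [0, 0, 0], "fingers": 1}
    - {"travel": [0, 0, 0], "delta_rot": [0, 0, 0], "fingers": 1}
    - {"travel": [0, 0, 0], "delta_rot": [0, 0, 0], "fingers": 1}
    - {"travel": [0, 0, 0], "delta_rot": [0, 0, 0], "fingers": 1}
    - {"travel": [0, 0, 0], "delta_rot": [0, 0, 0], "fingers": 1}
    - {"travel": [0, 0, 0], "delta_rot": [0, 0, 0], "fingers": 1}
    - {"travel": [0, 0, 0], "delta_rot": [0, 0, 0], "fingers": 1}

```text
clock: 13.12
eef_pos: [543.4, 110.9, 95.2]
eef_rot: [3.142, 0.0, 2.815]
wrist_force: [-4.7, -1.2, 9.7]
finger_gap: 0.2
```

Request:
send_rows:
  plan:
    - {"travel": [0, 0, -5], "delta_rot": [0, 0, 0], "fingers": 1}
    - {"travel": [0, 0, -10], "delta_rot": [0, 0, 0], "fingers": 1}
    - {"travel": [0, 0, -20], "delta_rot": [0, 0, 0], "fingers": 1}
    - {"travel": [0, 0, -30], "delta_rot": [0, 0, 0], "fingers": 1}
    - {"travel": [0, 0, -30], "delta_rot": [0, 0, 0], "fingers": 1}
    - {"travel": [0, 0, -30], "delta_rot": [0, 0, 0], "fingers": 1}
    - {"travel": [0, 0, -10], "delta_rot": [0, 0, 0], "fingers": 1}
    - {"travel": [0, 0, 0], "delta_rot": [0, 0, 0], "fingers": 1}
    - {"travel": [0, 0, 0], "delta_rot": [0, 0, 0], "fingers": 1}
    - {"travel": [0, 0, 0], "delta_rot": [0, 0, 0], "fingers": 1}

```text
clock: 14.38
eef_pos: [543.1, 110.9, 228.9]
eef_rot: [-3.141, -0.001, 2.815]
wrist_force: [0.8, 0.3, 0.0]
finger_gap: 0.3
```

```bash
python3 m.py e.png
python3 - <<'E'
from h import *
c=camera('scene')
for t in ('tjoint','hammer','magnet','tin'):
    for r in tip_of(t,'scene')[:1]: print(t,round(r['confidence'],2),W(c,r['at']).round(1))
E
```

```text
{'clock': np.float64(14.375), 'eef_pos': array([543.13 , 110.911, 228.856]), 'eef_rot': array([-3.141e+00, -1.000e-03,  2.815e+00]), 'wrist_force': array([0.821, 0.252, 0.031]), 'finger_gap': np.float64(0.297)}
fan 0.68 [536.8  45.5  86.1]
   mask 0.9 980 [535.5  39.4  18. ] [534.8  40.1  84.4] tool offset [-15.9 -70.1 144.9]
purge 0.33 [707.   51.1   3.4]
   mask 0.65 1001 [544.2 110.7  17.9] [543.1 110.9  84.4] tool offset [ -1.2   0.2 144.9]
   mask 0.69 1044 [552.2 182.1  17.9] [551.5 181.7  84.4] tool offset [ 14.1  70.4 144.8]
stop 0.74 [526.1 -31.4  84.1]
   mask 0.77 938 [527.3 -31.6  18. ] [526.5 -30.6  84.4] tool offset [ -30.9 -140.   144.9]
tjoint 0.64 [710.   51.7   4.1]
hammer 0.72 [380.2 125.6  -4.8]
magnet 0.68 [ 498.1 -181.7    1.1]
tin 0.95 [542.5 348.4  -1.6]
```

View pics/e.png

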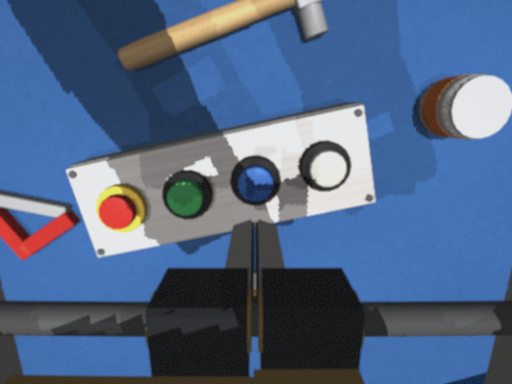

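All four caps are up, at (117,212), (186,194), (257,182) and (325,165), each at 84.4 mm. The hand is clear by more than 120 mm and the loose things have not moved. I'm handing in.

```bash
python3 -c "
from cell import manip
print(manip.sign_off())"
```

```text
the job is handed in; nothing more can be done
None
```

The job is done and handed in at about 14.5 s on the robot's clock, against the 42 s limit; the hand-in gives no verdict.

- **Green button:** I pressed it fully in with the shut fingertips (about 7.5 N at the wrist) and let it come up. The wrist camera confirmed it was up before I touched blue.
- **Blue button:** I pressed it fully in (about 9.7 N at the last reading), held it in for at least 2.1 s, then let go.

**Last checks:**
- All four caps measured 84.4 mm high, so all are up.
- The fingertips were about 125 mm above the caps, and the wrist force was under 1 N.
- The hammer, T-piece, magnet and tin were within about 6 mm of where they started, which is about the networks' error. The magnet's start position came from the side camera only.

**Disagreements:**
- The networks gave a few false reports: "tin" at the blue button in the first side view, and the blue button's point at the T-piece in the last picture. I dropped these because they contradicted the pictures and the depth data.
- In the last picture the networks also missed the white button's point. Its mask and depth still showed it up.

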